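# Find the loose hold-down bolt and hold its cap open

## Task

Three welding electrodes have just been put away in the electrode block, each under a hinged blue cap with a hold-down bolt. First swing the toggle clamp at its end fully shut on the block's base plate so that the block cannot shift, then tap the bolt heads from above: two stand firm, and the one over a worn, short electrode is loose and sinks until it stops. Lift only that bolt's cap by its black lift bar, well past halfway to upright, and finish still gripping the bar and holding the cap open so that a colleague can change the electrode; keep the other two caps shut and leave the loose rotor and V block standing beside the block where they are.

Things in the scene. Friction and masses are not known exactly. Their poses are not given: they have to be found in the camera images.
- block: the electrode block, fixed: dark steel base plate 80 x 250 x 14 mm carrying an aluminium body 64 x 200 mm up to 46 mm above the bench; a row of three blue hinged caps on top. Origin at the centre of its underside on the bench; its x axis points from the lift bars (front) to the hinges (back), y along the row towards cap a, z up. Caps a, b, c are at y = +68, 0, -68 mm
- cap_a (a joint): hinge of cap a (the one at the block's +y end, left as seen by the robot): 0 shut, grows as the front is lifted, 1.5 rad is the stop; it falls shut when let go. Each cap is a blue cover 56 (x) x 50 (y) x 26 mm whose top is 72 mm above the bench; cap, bar and bolt weigh about 0.28 kg
- cap_b (a joint): hinge of cap b (middle), like cap a
- cap_c (a joint): hinge of cap c (the block's -y end, next to the clamp), like cap a
- hinge_a (a point): the hinge axis of cap a, mid-length, along the block's y; 48 mm above the bench at the back edge of the cap, 84 mm behind and 12 mm below the lift bar's centre when shut
- hinge_b (a point): the same for cap b
- hinge_c (a point): the same for cap c
- tab_a (a point): lift bar of cap a: black round bar, 12 mm diameter, 18 mm long along the block's y, on a 10 mm wide steel neck 26 mm in front of the cap, 60 mm above the bench when shut, with nothing beneath it but the bench. The point is the bar's centre. Pinch it by its two ends (fingers closing along the block's y): it then pivots between the fingers as the cap swings
- tab_b (a point): lift bar of cap b, the same
- tab_c (a point): lift bar of cap c, the same
- bolt_a (a joint): how far the hold-down bolt of cap a has sunk (m): 0 at the start for all three. A firm bolt gives less than 2 mm under a tap; the loose one slides down 7 mm to its stop under about 3 N (press to 6 to 10 N) and stays down. Which one is loose changes
- bolt_b (a joint): the same for cap b
- bolt_c (a joint): the same for cap c
- head_a (a point): centre of the top face of bolt a's steel hex head (about 19 mm across, 10 mm high, its top 93 mm above the bench and 20.5 mm above the cap until it sinks); 54 mm behind the lift bar. The bolt is vertical in the middle of the cap
- head_b (a point): the same for bolt b
- head_c (a point): the same for bolt c
- clamp_lever (a joint): lever of the toggle clamp that stands at the block's -y end: 0 rad fully shut (rubber-tipped spindle down on the base plate, red handle up, leaning 0.4 rad away from the block), grows to 1.22 as the handle is swung away from the block and down; it starts 0.5 to 0.9 open and stays where it is left (stiff: about 2 N at the handle). It turns about the block's x axis
- clamp_grip (a point): middle of the clamp's red handle, 16 mm wide along the block's x, about 50 mm long; 63 mm from the pivot, 101 mm above the bench when shut and 60 to 85 mm when open. Can be pinched from above with the fingers closing along the block's x, and turns between them
- clamp_pivot (a point): pivot of the clamp's lever, 43 mm above the bench; when shut the handle's middle is 58 mm above it and 24 mm farther from the block
- rotor_mid (a point): centre of the loose copper rotor standing beside the block's +y end, 70 mm diameter, 29 mm high: leave it alone
- v_block_mid (a point): centre of the loose ground-steel V block standing beside the electrode block's +y end, 40 x 52 x 34 mm high: leave it alone
Not all that is in view belongs to the job. What is shaped like the part that bears clamp_lever but brown is not meant.

How it is judged:
By the outcome, as a careful person would: the job done as asked, in the order asked, and still so for the second after the job is handed in, while the arm keeps its last pose, push and grip.
It also fails if it takes over 58 s, if anything falls off the work surface, if the arm or the gripper's body presses on something with over 40 N, if the wrist force passes 120 N, or if a joint passes its speed limit or range.

## Robot

A 7-joint arm with a two-finger parallel gripper is mounted at the origin on a cart in front of the work surface, level with it; the furniture and walls round the work are solid. World frame = base frame: x ahead of the robot, y to its left, z up, the work surface at z = 0. Lengths are in m, angles in rad, forces in N, time in s.
With the tool pointing down it reaches from about 0.425 to 0.925 m from the base axis. Payload 6.8 kg.
Tool frame: the origin (TCP) lies between the finger pads; the fingertips stand 14 mm ahead of it and the grasp point (between the pads) lies 5 mm behind it; z points along the fingers, y is the line along which they close (so a half turn about z gives the same grasp; the last joint's range is limited). The gripper opens to 85 mm and grips with 20 to 120 N. Pads are 22 mm wide; open, the fingers measure 114 mm over their backs; the gripper's body (76 mm by 85 mm) begins 54 mm behind the grasp point. The pads swing forward as they close: fully open they stand 13 mm farther back than shut.
Start: joints at [-1.438, 0.477, 0.022, 1.555, -0.011, 1.109, -0.083], TCP at [0.161, 0.656, 0.245] pointing down, gripper open.
Joint ranges: [-2.96, 2.96], [-0.34, 2.1], [-1.41, 1.46], [0.24, 2.44], [-1.37, 4.51], [0.17, 1.92], [-2.96, 2.96]. Speed limits (rad/s): [2.39, 2.39, 3.14, 3.14, 3.14, 3.14, 3.14].

## Interface

Orientations are given as a rotation vector (axis times angle).
In Python, from bench import r, eyes, ticket gives the robot as it stands. The module is installed in compiled form; this text tells all that it offers.
- The arm moves only by the tool arm_command, never from a script. Its argument "plan" is text: rows parted by semicolons, each of 4 numbers parted by spaces: the shift along the tool's x, y, z in m, then the turn about the tool's z in degrees. In form: tx ty tz yaw; .... A call has 1 to 20 rows; each row shifts and turns the commanded pose from where the row before left it, along the tool's axes as they then stand; what a row does not reach is not made up. A row lasts 1/8 s, in which the tool goes at most 62.5 mm and 10.7 degrees, less where a joint would pass 70% of its speed; a pose out of reach is approached as far as the arm can. A call is refused whole if a number of a shift passes 0.0625 or a number of a turn 10.7, either way. A call with a gripper value outside its range is refused whole. "hand" is the closure, from -1 (fully open) to 1 (shut), set as the call begins (left out, the last holds). The fingers move at their own pace and stop on an object; "grip_force" is the grip in N (left out, the last holds). Time passes only in rows, so rows that do not move let the fingers close. It gives the time, the measured TCP pose, the force, the opening and the grip force at its end, in the units of the state.
- r.get_obs(): the state, without advancing time (a new reading comes with each control period).
- eyes.grab_frame(name): name is "scene" or "top"; returns (picture, depth): 420x560x3 uint8, red, green, blue; 420x560 float32, m along the optical axis (not along the pixel's ray), 0 where there is no reading.
- eyes.calibration(name): a dict with "fov_y" (degrees; the focal length in pixels is half the picture's height over the tangent of half this angle, whatever the lens; pixels are square), "cx", "cy" (the principal point, pixels), "origin" and "attitude" of the camera in the world. Camera axes: x right, y up, looking along -z (the intrinsics and any distortion apply to the point x, -y, -z); pixel columns grow to the right and rows downward; lengths in m; the calibration is good to about 2 mm. A picture is of the moment at which its call begins. calibration takes no time and is no camera call.
- ticket.hand_in(): hands the job in; it is judged then, once.
The state is a dict: "clock": time; "joints": joint angles; "qvel": joint speeds; "tau": joint torques, N m; "tcp_pos": TCP position; "orientation": TCP orientation; "contact_force": force on the tool from outside, world axes, zero at the start; "moment": the same for the moment, N m; "grip_width": finger opening in m; "gripper_force": force on a finger pad.
Only numpy, scipy, OpenCV 4.12 (cv2) and the standard library are available. Lean on these libraries where they do the work, as an engineer would, in place of code of your own. Each camera call takes 0.05 s, during which the arm holds its last target. There are 200 camera calls.

## Working session

There is one attempt and no reset: what is moved stays moved. The work goes in short steps, Python scripts to look and compute and a tool call to move; the robot and the scene stay as the last step left them, time stands still between calls to the robot, and variables do not carry over. Pictures are saved under pics/ and viewed, at most 10 in all, crops included, and the job is handed in when it is done.

Besides the shell and the picture viewer there is one more tool, called after "Emit:" as name(argument=value, ...) on one line, values as JSON. arm_command: Moves the arm, as the interface text tells. Its arguments: {"type":"object","properties":{"plan":{"type":"string"},"hand":{"type":"number"},"grip_force":{"type":"number"}},"required":["plan"]}

```bash
mkdir -p pics
cat > h.py <<'E'
from bench import r, eyes, ticket
import numpy as np, cv2
from scipy.spatial.transform import Rotation as R
def cal(n):
    c=eyes.calibration(n); f=210/np.tan(np.radians(c['fov_y'])/2); return c,f
def att(c):
    a=np.array(c['attitude'],float)
    return a if a.shape==(3,3) else (R.from_rotvec(a).as_matrix() if a.size==3 else R.from_quat(a).as_matrix())
def cloud(n,d):
    c,f=cal(n); v,u=np.mgrid[:420,:560]
    p=np.stack([(u-c['cx'])/f*d,-(v-c['cy'])/f*d,-d],-1)
    return p@att(c).T+np.array(c['origin'])
E
python3 - <<'E'
from h import *
for n in ('scene','top'):
    p,d=eyes.grab_frame(n); cv2.imwrite(f'pics/{n}0.png',p[...,::-1]); np.save(f'{n}0.npy',d); np.save(f'{n}0p.npy',p)
    print(eyes.calibration(n),(d>0).mean())
print(r.get_obs())
E
```

```text
{'fov_y': 53.47335062685229, 'cx': 275.92501569625284, 'cy': 213.30079434621194, 'origin': array([-0.00317926,  0.61391531,  0.51624911]), 'attitude': array([ 0.53588965, -1.16464205, -2.01502633])} 0.9958503401360544
{'fov_y': 48.801698287743676, 'cx': 278.5183711708521, 'cy': 206.75106390590804, 'origin': array([0.48104997, 0.11910282, 1.02003004]), 'attitude': array([ 0.08443287, -0.01764624, -1.58685228])} 0.9959608843537415
{'clock': 0.1, 'joints': array([-1.43807764,  0.47772423,  0.02234649,  1.5563499 , -0.01146876,
        1.10932209, -0.08308075]), 'qvel': array([ 7.05791547e-05, -2.66083889e-03,  3.24054364e-04, -3.44205830e-03,
       -1.77514713e-04, -9.11488130e-04,  1.48847744e-03]), 'tau': array([ 3.74292140e-03, -5.97761929e+01,  1.61342751e+00, -2.81957138e+01,
        1.28118010e-02,  5.02465366e-03,  3.58754085e-05]), 'tcp_pos': array([0.16088314, 0.6550143 , 0.24441959]), 'orientation': array([-3.77279906e-01, -3.11880515e+00,  2.63039392e-03]), 'contact_force': array([0.29987358, 0.71832914, 0.21687321]), 'moment': array([-0.03372161, -0.01346665, -0.0235838 ]), 'gripper_force': 0.0, 'grip_width': 0.08553001077355446}
```

View pics/scene0.png

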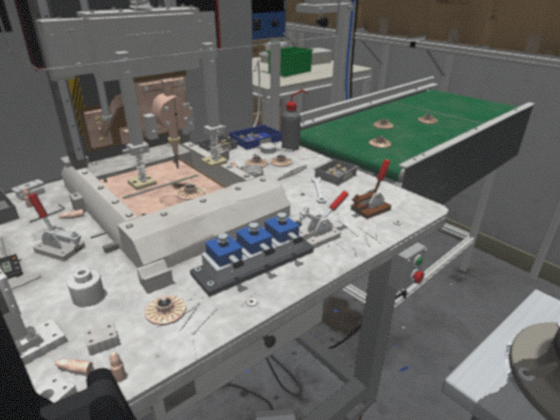

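View pics/top0.png

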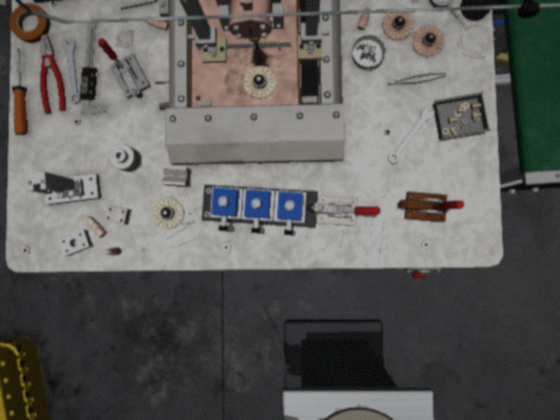

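The scene picture shows the block with its three blue caps near (255,240), the grey clamp with a red handle at (325,215), and the brown decoy at (375,200). In the top view the caps are at about (224,201), (257,203) and (290,206), with the lift bars just below them. The clamp is at (335,210), its red handle at (367,211) and the decoy at (425,207).

Run:
```python
from h import *
for n in ('top','scene'):
    p=np.load(n+'0p.npy');d=np.load(n+'0.npy');W=cloud(n,d)
    hsv=cv2.cvtColor(p,cv2.COLOR_RGB2HSV)
    bl=cv2.inRange(hsv,(105,120,50),(125,255,255)); rd=cv2.inRange(hsv,(0,150,90),(8,255,255))|cv2.inRange(hsv,(172,150,90),(180,255,255))
    for nm,m in (('blue',bl),('red',rd)):
        k,l,s,c=cv2.connectedComponentsWithStats(m)
        for i in range(1,k):
            if s[i,4]<40: continue
            q=W[(l==i)]; md=np.median(q,0)
            if abs(md[2]-.08)>.08: continue
            if nm=='blue': q=q[abs(q[:,2]-.072)<.006]
            if len(q)<10: continue
            print(n,nm,c[i].round(1),s[i,4],q.mean(0).round(4),q.min(0).round(3),q.max(0).round(3))
    if n=='top':
        # bench flatness and big structures
        for u,v in ((150,250),(400,250),(255,150),(255,120),(190,120),(320,120),(255,175)): print((u,v),W[v,u].round(4))
p=np.load('top0p.npy')[170:260,190:400]; cv2.imwrite('pics/crop1.png',cv2.resize(p,None,fx=3.8,fy=3.8,interpolation=2)[...,::-1])
```

```text
top blue [224.8 201.8] 537 [0.5552 0.27   0.0734] [0.528 0.246 0.066] [0.584 0.297 0.078]
top blue [257.2 203.8] 527 [0.5499 0.2025 0.0734] [0.522 0.178 0.067] [0.579 0.228 0.078]
top blue [289.8 205.8] 524 [0.5445 0.1357 0.0732] [0.517 0.11  0.069] [0.573 0.16  0.078]
top red [50.6 83.9] 343 [0.8331 0.6707 0.0199] [0.481 0.119 0.011] [0.899 0.697 1.02 ]
top red [366.8 210.4] 135 [ 0.5315 -0.0189  0.0848] [ 0.525 -0.04   0.068] [0.537 0.003 0.099]
(150, 250) [ 0.4566  0.4496 -0.0008]
(400, 250) [ 0.4486 -0.1012 -0.0022]
(255, 150) [0.6655 0.2076 0.0528]
(255, 120) [0.7254 0.2053 0.0703]
(190, 120) [0.7294 0.3424 0.0692]
(320, 120) [0.7221 0.07   0.0693]
(255, 175) [0.6191 0.2129 0.0025]
scene blue [281.4 225.3] 288 [0.5371 0.1436 0.073 ] [0.515 0.114 0.067] [0.571 0.165 0.075]
scene blue [254.4 235.6] 352 [0.5419 0.2101 0.0731] [0.519 0.181 0.068] [0.578 0.233 0.076]
scene blue [223.6 247. ] 382 [0.5469 0.2768 0.0731] [0.524 0.249 0.066] [0.582 0.3   0.076]
scene red [291.1 105.3] 48 [ 0.9748 -0.2716  0.1487] [ 0.967 -0.286  0.137] [ 0.986 -0.26   0.158]
scene red [383.3 168.2] 89 [ 0.5226 -0.1591  0.1184] [-0.003 -0.189  0.084] [0.542 0.614 0.516]
scene red [338.9 199.5] 80 [ 0.5207 -0.0078  0.0875] [-0.003 -0.035  0.067] [0.534 0.614 0.516]
scene red [ 36.1 203.5] 83 [0.867  0.5095 0.1104] [0.859 0.504 0.083] [0.874 0.516 0.129]
```

View pics/crop1.png

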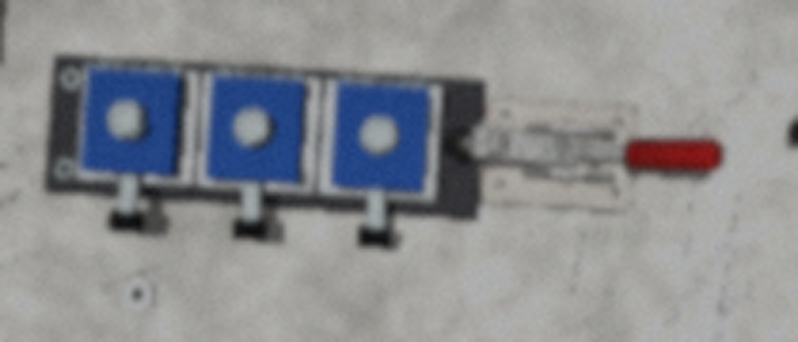

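```bash
cat >> h.py <<'E'
def go(target,ydir=None,n=None):
    """print shift in tool axes to target world TCP (and yaw so tool y lies along ydir)"""
    o=r.get_obs(); M=R.from_rotvec(o['orientation']).as_matrix()
    s=M.T@(np.array(target)-o['tcp_pos'])
    print('tcp',o['tcp_pos'].round(4),'F',o['contact_force'].round(2),'w',o['grip_width'].round(4),'j',o['joints'].round(2),'t',round(o['clock'],2))
    print('tool axes',M.round(3).tolist(),'shift mm',(s*1000).round(1))
    if ydir is not None:
        y=M.T@np.append(ydir,0); a=np.degrees(np.arctan2(-y[0],y[1])); print('yaw',a, (a+90)%180-90)
BX=np.array([.9968,-.0795]);BY=np.array([.0795,.9968])
E
python3 - <<'E'
from h import *
go([.5315,-.023,.245],BX)
M=R.from_rotvec(r.get_obs()['orientation']).as_matrix()
W=cloud('top',np.load('top0.npy'));
m=(W[...,2]>.12)&(W[...,2]<.9)&(W[...,0]<.75)&(W[...,1]<.75)&(W[...,1]>-.2)
print(m.sum()); ys,xs=np.where(m); print(W[m][::max(1,m.sum()//12)].round(2), )
# handle closer
p=np.load('top0p.npy');W=W[195:225,340:385];print(W[15,::3].round(3))
E
```

```text
Traceback (most recent call last):
  File "h.py", line 17, in go
    print('tcp',o['tcp_pos'].round(4),'F',o['contact_force'].round(2),'w',o['grip_width'].round(4),'j',o['joints'].round(2),'t',round(o['clock'],2))
                                                                          ^^^^^^^^^^^^^^^^^^^^^
AttributeError: 'float' object has no attribute 'round'
```

```bash
sed -i "s/o\['grip_width'\].round(4)/round(o['grip_width'],4)/" h.py
python3 - <<'E'
from h import *
go([.5315,-.023,.245],BX)
W=cloud('top',np.load('top0.npy'));
m=(W[...,2]>.12)&(W[...,2]<.9)&(W[...,0]<.75)&(W[...,1]<.75)&(W[...,1]>-.2)
print(m.sum()); print(W[m][::max(1,m.sum()//12)].round(2))
W=W[195:225,340:385];print(W[15,::3].round(3))
E
```

```text
tcp [0.1609 0.655  0.2444] F [0.3  0.72 0.22] w 0.0855 j [-1.44  0.48  0.02  1.56 -0.01  1.11 -0.08] t 0.1
tool axes [[-0.971, 0.238, -0.0], [0.238, 0.971, -0.002], [-0.0, -0.002, -1.0]] shift mm [-5.216e+02 -5.701e+02  4.000e-01]
yaw 80.7649513407696 80.76495134076958
563
[[ 0.62  0.61  0.15]
 [ 0.61  0.64  0.15]
 [ 0.61  0.61  0.13]
 [ 0.6   0.61  0.15]
 [ 0.6   0.62  0.15]
 [ 0.6   0.63  0.15]
 [ 0.6   0.61  0.12]
 [ 0.59  0.61  0.14]
 [ 0.59  0.61  0.15]
 [ 0.58  0.63  0.14]
 [ 0.58  0.64  0.15]
 [ 0.54 -0.18  0.13]
 [ 0.53 -0.18  0.12]]
[[ 0.535  0.031  0.048]
 [ 0.535  0.025  0.052]
 [ 0.535  0.019  0.051]
 [ 0.534  0.014  0.06 ]
 [ 0.534  0.008  0.063]
 [ 0.533  0.003  0.073]
 [ 0.533 -0.003  0.074]
 [ 0.533 -0.008  0.081]
 [ 0.533 -0.014  0.083]
 [ 0.532 -0.019  0.087]
 [ 0.532 -0.025  0.089]
 [ 0.532 -0.03   0.096]
 [ 0.531 -0.035  0.099]
 [ 0.532 -0.042  0.091]
 [ 0.536 -0.065 -0.   ]]
```

Emit:
arm_command(plan="-.0326 -.0356 0 0;-.0326 -.0356 0 0;-.0326 -.0356 0 0;-.0326 -.0356 0 0;-.0326 -.0356 0 0;-.0326 -.0356 0 0;-.0326 -.0356 0 0;-.0326 -.0356 0 0;-.0326 -.0356 0 0;-.0326 -.0356 0 0;-.0326 -.0356 0 0;-.0326 -.0356 0 0;-.0326 -.0356 0 0;-.0326 -.0356 0 0;-.0326 -.0356 0 0;-.0326 -.0356 0 0", hand=-0.3)

```text
clock: 2.1
tcp_pos: [0.532, -0.0233, 0.2451]
orientation: [-0.377, -3.119, -0.0]
contact_force: [0.3, 0.5, 0.2]
grip_width: 0.0555
gripper_force: 0.0
```

Emit:
arm_command(plan="0 0 0 10.1;0 0 0 10.1;0 0 0 10.1;0 0 0 10.1;0 0 0 10.1;0 0 0 10.1;0 0 0 10.1;0 0 0 10.1;0 0 0 0")

```text
clock: 3.22
tcp_pos: [0.5314, -0.0218, 0.245]
orientation: [-2.307, -2.132, 0.001]
contact_force: [0.1, 0.4, -0.0]
grip_width: 0.0553
gripper_force: 0.0
```

Run:
```python
from h import *
go([.532,-.023,.085],BX)
p,d=eyes.grab_frame('top');W=cloud('top',d)
hsv=cv2.cvtColor(p,cv2.COLOR_RGB2HSV)
```

```text
tcp [ 0.5314 -0.0218  0.245 ] F [ 0.1   0.43 -0.05] w 0.0553 j [-0.68  0.29  0.74  1.93 -0.23  1.    0.08] t 3.23
tool axes [[0.078, 0.997, -0.001], [0.997, -0.078, -0.0], [-0.0, -0.001, -1.0]] shift mm [ -1.    0.8 160. ]
yaw 0.06670771584954127 0.06670771584954593
```

Emit:
arm_command(plan="-.0005 .0005 .045 0;-.0005 .0005 .045 0;0 0 .040 0;0 0 .020 0;0 0 .012 0;0 0 .007 0;0 0 0 0")

```text
clock: 4.15
tcp_pos: [0.5328, -0.0231, 0.0765]
orientation: [2.308, 2.131, 0.001]
contact_force: [-0.2, 0.6, 0.9]
grip_width: 0.0555
gripper_force: 0.0
```

Emit:
arm_command(plan="0 0 0 0;0 0 0 0;0 0 0 0;0 0 0 0", hand=1, grip_force=30)

```text
clock: 4.65
tcp_pos: [0.5319, -0.0233, 0.0765]
orientation: [-2.308, -2.13, 0.001]
contact_force: [-4.4, -0.6, 3.5]
grip_width: 0.016
gripper_force: 30.3
```

Emit:
arm_command(plan=".0025 0 -.0032 0;.0025 0 -.0032 0;.0029 0 -.0029 0;.0029 0 -.0029 0;.0032 0 -.0025 0;.0031 0 -.0025 0;0 0 0 0")

```text
clock: 5.52
tcp_pos: [0.5332, -0.0067, 0.0935]
orientation: [-2.309, -2.13, 0.003]
contact_force: [-3.3, -4.4, 0.5]
grip_width: 0.0162
gripper_force: 31.2
```

Emit:
arm_command(plan=".0032 0 -.002 0;.0032 0 -.002 0;.003 0 -.0015 0;.0030 0 -.0014 0;0 0 0 0;0 0 0 0")

```text
clock: 6.28
tcp_pos: [0.5342, 0.0052, 0.1005]
orientation: [-2.31, -2.129, 0.003]
contact_force: [-4.4, -5.5, 0.4]
grip_width: 0.0161
gripper_force: 31.8
```

Emit:
arm_command(plan=".002 0 -.0008 0;.002 0 -.0008 0;0 0 0 0")

```text
clock: 6.65
tcp_pos: [0.5345, 0.0089, 0.1021]
orientation: [2.31, 2.129, -0.003]
contact_force: [-4.7, -5.5, 0.4]
grip_width: 0.0159
gripper_force: 32.1
```

Emit:
arm_command(plan=".002 0 -.0005 0;.002 0 -.0005 0;0 0 0 0")

```text
clock: 7.02
tcp_pos: [0.5348, 0.0123, 0.1033]
orientation: [2.31, 2.128, -0.004]
contact_force: [-4.6, -6.8, 2.4]
grip_width: 0.0156
gripper_force: 32.7
```

Emit:
arm_command(plan=".002 0 -.0004 0;.002 0 -.0004 0;0 0 0 0")

```text
clock: 7.4
tcp_pos: [0.535, 0.0148, 0.1039]
orientation: [2.31, 2.126, -0.005]
contact_force: [-5.5, -11.2, 1.9]
grip_width: 0.0159
gripper_force: 32.5
```

Emit:
arm_command(plan=".002 0 0 0;.002 0 0 0;0 0 0 0")

```text
clock: 7.78
tcp_pos: [0.535, 0.015, 0.1039]
orientation: [2.311, 2.121, -0.01]
contact_force: [-4.4, -20.4, 0.4]
grip_width: 0.0161
gripper_force: 32.2
```

Run:
```python
from h import *
p,d=eyes.grab_frame('scene');cv2.imwrite('pics/s2.png',cv2.resize(p[130:300,200:440],None,fx=3.3,fy=3.3,interpolation=2)[...,::-1])
```

```text
(no output)
```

View pics/s2.png

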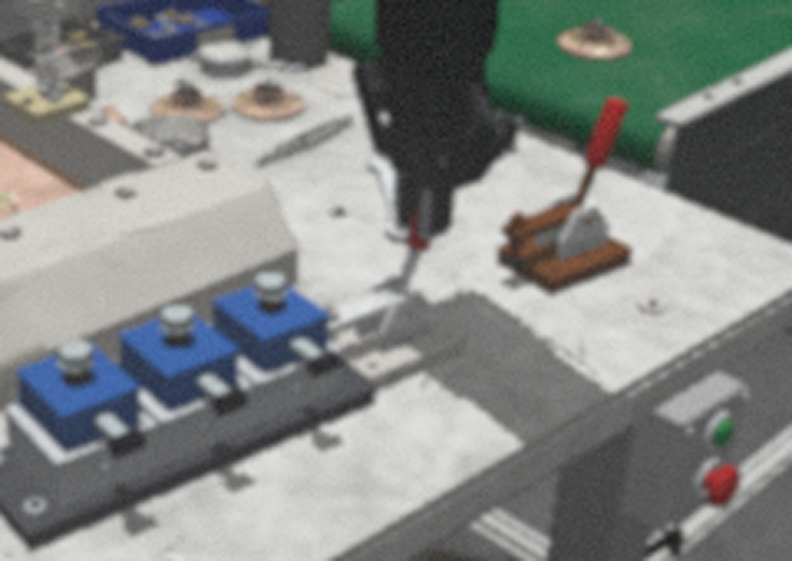

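The lever leans only slightly away from the block, and the force rose to 20 N with no further travel, so the clamp is shut. I'll release it and move over bolt c.

Emit:
arm_command(plan="-.002 0 0 0;-.002 0 0 0;0 0 0 0")

```text
clock: 8.2
tcp_pos: [0.535, 0.0148, 0.1039]
orientation: [2.311, 2.126, -0.005]
contact_force: [-4.6, -10.4, -0.0]
grip_width: 0.0153
gripper_force: 32.5
```

Emit:
arm_command(plan="0 0 0 0;0 0 0 0;0 0 0 0;0 0 -.025 0;0 0 -.035 0;0 0 -.03 0;0 0 0 0", hand=-0.3)

```text
clock: 9.07
tcp_pos: [0.5377, 0.0188, 0.196]
orientation: [2.307, 2.13, 0.007]
contact_force: [-0.4, 0.4, -0.9]
grip_width: 0.0555
gripper_force: 0.0
```

Emit:
arm_command(plan=".0311 0 0 0;.0311 0 0 0;.0311 0 0 0;.0311 0 0 0;0 0 0 10;0 0 0 10;0 0 0 10;0 0 0 10;0 0 0 10;0 0 0 10;0 0 0 10;0 0 0 10;0 0 0 10;0 0 0 0", hand=1)

```text
clock: 10.82
tcp_pos: [0.5455, 0.1426, 0.1928]
orientation: [3.138, -0.123, -0.002]
contact_force: [-0.2, -0.8, 0.3]
grip_width: 0.0001
gripper_force: 0.0
```

Run:
```python
from h import *
go([.5448,.1352,.115],BY)
p,d=eyes.grab_frame('scene');cv2.imwrite('pics/s3.png',cv2.resize(p[130:300,200:440],None,fx=3.3,fy=3.3,interpolation=2)[...,::-1])
```

```text
tcp [0.5455 0.1426 0.1928] F [-0.24 -0.77  0.26] w 0.0001 j [-1.14  0.58  1.09  1.92 -0.6   1.01 -1.43] t 10.82
tool axes [[0.997, -0.078, -0.001], [-0.078, -0.997, -0.002], [-0.001, 0.002, -1.0]] shift mm [-0.   7.3 77.8]
yaw -179.92160826348686 0.07839173651314013
```

View pics/s3.png

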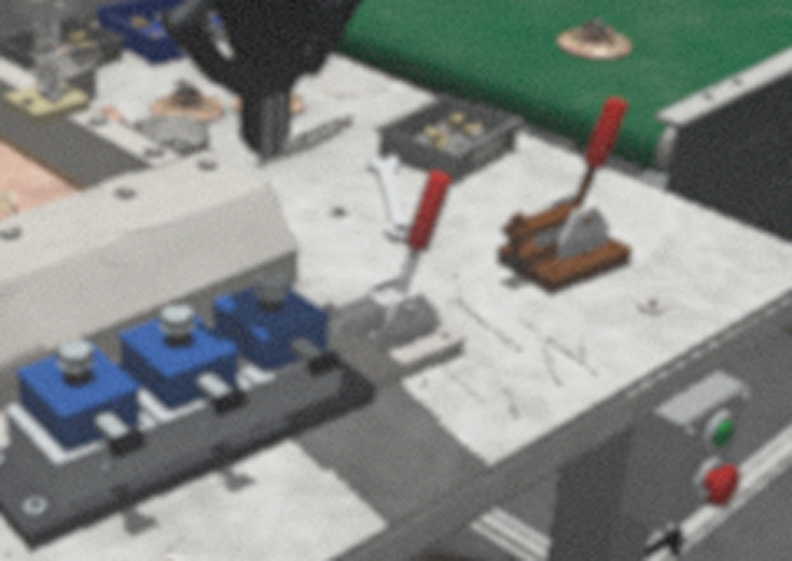

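The picture shows the clamp's red handle standing upright at (430,210), so it is shut. All three caps are closed. Next I'll tap bolt c.

Emit:
arm_command(plan="0 .0073 .03 0;0 0 .03 0;0 0 .015 0;0 0 .0028 0;0 0 0 0")

```text
clock: 11.5
tcp_pos: [0.5458, 0.135, 0.1166]
orientation: [-3.139, 0.125, -0.001]
contact_force: [-0.2, -0.2, -0.2]
grip_width: 0.0001
gripper_force: 0.0
```

Emit:
arm_command(plan="0 0 .003 0;0 0 .002 0;0 0 .002 0;0 0 .001 0;0 0 0 0")

```text
clock: 12.12
tcp_pos: [0.5453, 0.135, 0.1079]
orientation: [3.139, -0.126, -0.0]
contact_force: [-0.2, -0.3, -0.4]
grip_width: -0.0002
gripper_force: 0.0
```

Emit:
arm_command(plan="0 0 .001 0;0 0 0 0")

```text
clock: 12.38
tcp_pos: [0.5454, 0.135, 0.107]
orientation: [-3.139, 0.126, -0.0]
contact_force: [0.2, 0.8, 0.0]
grip_width: -0.0
gripper_force: 0.1
```

Emit:
arm_command(plan="0 0 .001 0;0 0 .001 0;0 0 0 0")

```text
clock: 12.75
tcp_pos: [0.5458, 0.1349, 0.106]
orientation: [-3.138, 0.126, -0.001]
contact_force: [-2.6, 0.1, 10.6]
grip_width: 0.0003
gripper_force: 5.7
```

Emit:
arm_command(plan="0 0 .001 0;0 0 0 0")

```text
clock: 13.0
tcp_pos: [0.5464, 0.1348, 0.1058]
orientation: [-3.137, 0.127, -0.003]
contact_force: [-3.4, 0.2, 18.3]
grip_width: -0.0001
gripper_force: 8.8
```

Bolt c is firm: it took 18 N over about 1 mm. On to bolt b.

Emit:
arm_command(plan="0 0 -.016 0;0 -.034 0 0;0 -.034 0 0;0 0 .008 0;0 0 .002 0;0 0 .002 0;0 0 0 0")

```text
clock: 13.88
tcp_pos: [0.5507, 0.2017, 0.108]
orientation: [3.139, -0.128, -0.0]
contact_force: [0.6, 0.5, -0.5]
grip_width: -0.0001
gripper_force: 0.0
```

Emit:
arm_command(plan="0 0 .001 0;0 0 .001 0;0 0 0 0")

```text
clock: 14.25
tcp_pos: [0.5509, 0.2023, 0.1063]
orientation: [3.139, -0.127, 0.0]
contact_force: [-0.5, 0.2, 4.6]
grip_width: 0.0001
gripper_force: 2.1
```

Emit:
arm_command(plan="0 0 .001 0;0 0 0 0")

```text
clock: 14.5
tcp_pos: [0.5512, 0.2023, 0.1061]
orientation: [-3.139, 0.127, -0.001]
contact_force: [-2.2, -1.1, 11.8]
grip_width: 0.0003
gripper_force: 5.6
```

Bolt b is firm as well. On to bolt a.

Emit:
arm_command(plan="0 0 -.016 0;0 -.034 0 0;0 -.034 0 0;0 0 .008 0;0 0 .003 0;0 0 .002 0;0 0 0 0")

```text
clock: 15.38
tcp_pos: [0.5563, 0.2696, 0.1081]
orientation: [3.139, -0.128, -0.0]
contact_force: [-0.3, -0.6, -0.7]
grip_width: -0.0
gripper_force: 0.0
```

Emit:
arm_command(plan="0 0 .001 0;0 0 .001 0;0 0 .001 0;0 0 0 0")

```text
clock: 15.88
tcp_pos: [0.5564, 0.2703, 0.1051]
orientation: [3.139, -0.127, 0.001]
contact_force: [0.0, -1.0, 2.0]
grip_width: 0.0003
gripper_force: 0.8
```

Emit:
arm_command(plan="0 0 .002 0;0 0 .001 0;0 0 0 0")

```text
clock: 16.25
tcp_pos: [0.5562, 0.2707, 0.1019]
orientation: [-3.139, 0.126, 0.0]
contact_force: [-0.3, -1.2, 0.7]
grip_width: 0.0002
gripper_force: 0.6
```

Bolt a is sinking under low force, so it is the loose one. I'll press it to its stop.

Emit:
arm_command(plan="0 0 .001 0;0 0 .001 0;0 0 .0005 0;0 0 0 0")

```text
clock: 16.75
tcp_pos: [0.5562, 0.2707, 0.1001]
orientation: [-3.138, 0.126, 0.0]
contact_force: [-2.4, -0.1, 7.5]
grip_width: 0.0004
gripper_force: 3.9
```

Emit:
arm_command(plan="0 0 .001 0;0 0 0 0")

```text
clock: 17.0
tcp_pos: [0.5562, 0.2707, 0.1]
orientation: [-3.138, 0.126, 0.001]
contact_force: [-4.6, -1.6, 15.5]
grip_width: -0.0002
gripper_force: 7.8
```

Emit:
arm_command(plan="0 0 -.02 0;0 0 -.04 0;-.027 0 0 0;-.027 0 0 0;0 0 0 0", hand=0.2)

```text
clock: 17.62
tcp_pos: [0.5006, 0.2759, 0.1587]
orientation: [-3.138, 0.123, 0.003]
contact_force: [0.3, 0.1, -0.3]
grip_width: 0.0343
gripper_force: 0.0
```

Run:
```python
from h import *
go([.5019,.2751,.055],BY)
c,f=cal('top')
def ray(u,v,z):
    w=att(c)@np.array([(u-c['cx'])/f,-(v-c['cy'])/f,-1]);o=np.array(c['origin']);return (o+w*(z-o[2])/w[2]).round(4)
W=cloud('top',np.load('top0.npy'))
p=np.load('top0p.npy')
dark=(p.max(-1)<70)
for cen in ((.502,.275),(.4964,.2073),(.491,.1395)):
    m=dark&(abs(W[...,2]-.066)<.008)&(np.hypot(W[...,0]-cen[0],W[...,1]-cen[1])<.02)
    v,u=np.where(m); print(m.sum(),W[m].mean(0).round(4) if m.any() else '',ray(u.mean(),v.mean(),.064))
```

```text
tcp [0.5006 0.2759 0.1587] F [ 0.34  0.06 -0.33] w 0.0343 j [-1.35  0.64  1.05  1.93 -0.68  0.97 -1.63] t 17.62
tool axes [[0.997, -0.078, -0.002], [-0.078, -0.997, 0.001], [-0.002, -0.001, -1.0]] shift mm [  1.6   0.8 103.7]
yaw -179.93792842036828 0.06207157963171994
35 [0.5016 0.2742 0.0654] [0.5016 0.2745 0.064 ]
34 [0.4964 0.2066 0.0661] [0.4965 0.2068 0.064 ]
31 [0.4909 0.1389 0.0656] [0.4909 0.1389 0.064 ]
```

Emit:
arm_command(plan=".0013 .0014 .03 0;0 0 .04 0;0 0 .022 0;0 0 .0107 0;0 0 0 0;0 0 0 0")

```text
clock: 18.38
tcp_pos: [0.5044, 0.2736, 0.0568]
orientation: [-3.138, 0.126, -0.002]
contact_force: [0.1, 0.4, 0.3]
grip_width: 0.0339
gripper_force: 0.0
```

Emit:
arm_command(plan="0 0 0 0;0 0 0 0;0 0 0 0;0 0 0 0", hand=1, grip_force=50)

```text
clock: 18.88
tcp_pos: [0.5044, 0.2764, 0.0571]
orientation: [-3.135, 0.123, -0.003]
contact_force: [0.2, 5.5, 2.6]
grip_width: 0.0164
gripper_force: 48.7
```

Emit:
arm_command(plan="0 -.0015 0 0;.001 0 -.0041 0;.001 0 -.0041 0;.001 0 -.0041 0;.0011 0 -.0042 0;.0018 0 -.0038 0;.0018 0 -.0038 0;.0018 0 -.0038 0;.0018 0 -.0039 0;0 0 0 0")

```text
clock: 20.12
tcp_pos: [0.5149, 0.2755, 0.0876]
orientation: [-3.138, 0.124, -0.0]
contact_force: [3.2, 5.9, -4.5]
grip_width: 0.0165
gripper_force: 48.9
```

Run:
```python
from h import *
p,d=eyes.grab_frame('scene');cv2.imwrite('pics/s4.png',cv2.resize(p[130:300,140:380],None,fx=3.3,fy=3.3,interpolation=2)[...,::-1])
```

```text
(no output)
```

View pics/s4.png

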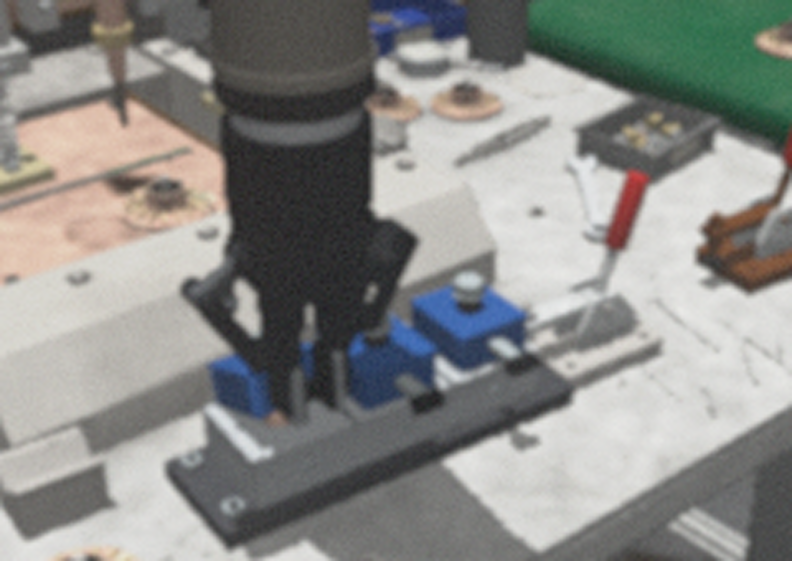

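Cap a is rising between the fingers while b and c stay shut, and the clamp is still closed. I'll continue along the arc.

Emit:
arm_command(plan=".0025 0 -.0034 0;.0025 0 -.0034 0;.0026 0 -.0034 0;.0026 0 -.0033 0;.0031 0 -.0028 0;.0031 0 -.0028 0;.0032 0 -.0028 0;.0032 0 -.0029 0;0 0 0 0")

```text
clock: 21.3
tcp_pos: [0.5365, 0.2738, 0.1118]
orientation: [-3.138, 0.124, 0.004]
contact_force: [-0.2, 6.5, -5.7]
grip_width: 0.0162
gripper_force: 48.9
```

Emit:
arm_command(plan=".0036 0 -.0022 0;.0036 0 -.0022 0;.0037 0 -.0021 0;.0037 0 -.0021 0;.004 0 -.0014 0;.004 0 -.0014 0;.004 0 -.0013 0;.0041 0 -.0013 0;0 0 0 0")

```text
clock: 22.42
tcp_pos: [0.5668, 0.2714, 0.126]
orientation: [-3.137, 0.124, 0.005]
contact_force: [-2.7, 6.0, 0.0]
grip_width: 0.0167
gripper_force: 49.0
```

Run:
```python
from h import *
p,d=eyes.grab_frame('scene');cv2.imwrite('pics/s5.png',cv2.resize(p[130:300,140:380],None,fx=3.3,fy=3.3,interpolation=2)[...,::-1])
```

```text
(no output)
```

View pics/s5.png

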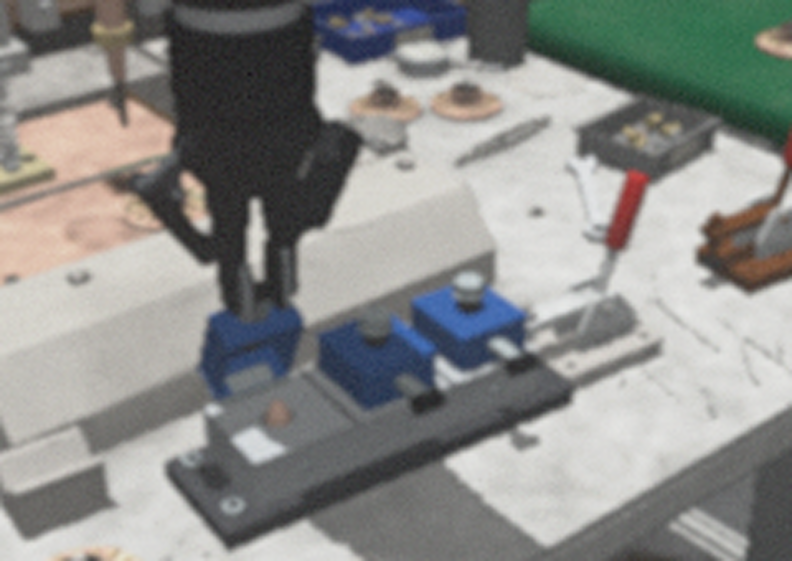

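Cap a now stands close to upright, about 1.2 rad, with its bar still gripped and the electrode exposed. Caps b and c are shut, the clamp is closed and the V block is undisturbed. I'll let it settle briefly, then hand in.

Emit:
arm_command(plan="0 0 0 0;0 0 0 0;0 0 0 0")

```text
clock: 22.85
tcp_pos: [0.5665, 0.2715, 0.1259]
orientation: [-3.137, 0.124, 0.006]
contact_force: [-3.4, 5.6, -0.6]
grip_width: 0.0164
gripper_force: 49.0
```

```bash
python3 -c "
from h import *
o=r.get_obs();print(o['tcp_pos'],o['grip_width'],o['gripper_force'],o['contact_force'])
print(ticket.hand_in())"
```

```text
[0.56648191 0.27145635 0.12587729] 0.016350054557216904 49.0148663520813 [-3.41665581  5.63320449 -0.55411337]
the job is handed in; nothing more can be done
None
```

The job is handed in: I swung the clamp shut, found bolt a to be the loose one (it sank about 7 mm; b and c stood firm), and left cap a gripped by its bar and held open at about 1.2 rad, with caps b and c shut and the rotor and V block never touched.

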